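# Index the dividing table by one division

## Robot

A 7-joint arm with a two-finger parallel gripper is mounted at the origin on a cart in front of the work surface, level with it; the furniture and walls round the work are solid. World frame = base frame: x ahead of the robot, y to its left, z up, the work surface at z = 0. Lengths are in m, angles in rad, forces in N, time in s.
With the tool pointing down it reaches from about 0.425 to 0.925 m from the base axis. Payload 6.8 kg.
Tool frame: the origin (TCP) lies on the centre line of the jaws, within the pads' length; the fingertips stand 19 mm ahead of it and the grasp point (between the pads) is the TCP; z points along the fingers, y is the line along which they close (so a half turn about z gives the same grasp; the last joint's range is limited). The gripper opens to 85 mm and grips with 20 to 120 N. Pads are 22 mm wide; open, the fingers measure 114 mm over their backs; the gripper's body (76 mm by 85 mm) begins 54 mm behind the grasp point. The pads swing forward as they close: fully open they stand 13 mm farther back than shut.
Start: joints at [-1.347, 0.477, 0.022, 1.555, -0.011, 1.109, -0.083], TCP at [0.22, 0.638, 0.25] pointing down, gripper open.
Joint ranges: [-2.96, 2.96], [-0.34, 2.1], [-1.41, 1.46], [0.24, 2.44], [-1.37, 4.51], [0.17, 1.92], [-2.96, 2.96]. Speed limits (rad/s): [2.39, 2.39, 3.14, 3.14, 3.14, 3.14, 3.14].

## Interface

Orientations are given as a rotation vector (axis times angle).
In Python, from bench import r gives the robot as it stands. The module is installed in compiled form; this text tells all that it offers.
- The arm moves only by the tool arm_command, never from a script. Its argument "rows" is a list of rows, each an object of numbers: "fingers": the opening, from -1 (shut) to 1 (fully open); "x", "y", "z": the shift along the tool's x, y, z in m; "ax", "ay", "az": the turn, a rotation vector about the tool's x, y, z in degrees. In form: [{"fingers": .., "x": .., "y": .., "z": .., "ax": .., "ay": .., "az": ..}, ...]. A call has 1 to 10 rows; each row shifts and turns the commanded pose from where the row before left it, along the tool's axes as they then stand; what a row does not reach is not made up. A row lasts 1/12 s, in which the tool goes at most 41.7 mm and 7.16 degrees, less where a joint would pass 70% of its speed; a pose out of reach is approached as far as the arm can. A call is refused whole if a number of a shift passes 0.0417 or a number of a turn 7.16, either way. A call with a gripper value outside its range is refused whole. The fingers move at their own pace and stop on an object; "grip_force" is the grip in N (left out, the last holds). Time passes only in rows, so rows that do not move let the fingers close. It gives the time, the measured TCP pose, the force, the opening and the grip force at its end, in the units of the state.
- r.get_obs(): the state, without advancing time (a new reading comes with each control period).
- r.grab_frame(name): name is "side" or "top"; returns a dict with "frame" (400x640x3 uint8, red, green, blue), "depth" (400x640 float32, m along the optical axis (not along the pixel's ray), 0 where there is no reading), "K" (3x3 intrinsics, pixels), "distortion" ([k1, k2, p1, p2, k3] as OpenCV has them; the pictures are not rectified), "world_from_camera" (4x4, takes a point from camera to world coordinates). Camera axes: x right, y down, z forward; pixel columns grow to the right and rows downward; lengths in m; the calibration is good to about 2 mm. A picture is of the moment at which its call begins.
- r.hand_in(): hands the job in; it is judged then, once.
The state is a dict: "clock": time; "joints": joint angles; "qvel": joint speeds; "tau": joint torques, N m; "tcp_pos": TCP position; "orientation": TCP orientation; "contact_force": force on the tool from outside, world axes, zero at the start; "moment": the same for the moment, N m; "grip_width": finger opening in m; "gripper_force": force on a finger pad.
Only numpy, scipy, OpenCV 4.12 (cv2) and the standard library are available. Lean on these libraries where they do the work, as an engineer would, in place of code of your own. Each camera call takes 0.05 s, during which the arm holds its last target. There are 200 camera calls.

## Task

Two worm-driven dividing tables stand on the bench. Advance the one that carries the watch movement by one division: turn its crank three full turns clockwise, seen from above, and let go with the crank handle back where it was parked. Leave the other table's crank alone.

Things in the scene. Friction and masses are not known exactly. Their poses are not given: they have to be found in the camera images.
- job_handle (a point): Middle of the crank handle of the table to index: upright black knob, 16 mm across, 42 mm tall, this point 82 mm above the bench (foot 61, top 103). It spins freely on its own upright axis, so it can be held without twisting while carried round. That table carries the open watch movement in a round holder with a crown (40x49x11 mm); its twin, a closed watch case with two hands.
- job_axis (a point): Point on the crank's upright axis, table to index, 82 mm above the bench; the handle circles it at 30 mm radius. Level x axis points straight away from the parked handle (parked at x = -30 mm); y away from the faceplate, whose centre is 83 mm along -y; z up. Crank arm and all else here below 66 mm. Drag about 1.5 N at the handle; stays where left, turns many times. Bolted base 90 (x) by 155 mm.
- job_plate (a joint): Angle of the faceplate (88 mm disc, eight engraved lines 45 degrees apart) of the table to index, rad: 0 at the start, growing clockwise seen from above as the crank turns clockwise. Worm gearing 24 to 1: one crank turn is 0.262 rad, three turns are one division, 0.785 rad.
- spare_crank (a joint): Angle of the crank of the twin table (the one with the closed watch case), rad: 0 at the start, growing clockwise. It is to stay put.

How it is judged:
By the outcome, as a careful person would: the job done as asked, in the order asked, and still so for the second after the job is handed in, with the robot touching nothing.
It also fails if it takes over 54 s, if anything falls off the work surface, if the arm or the gripper's body presses on something with over 40 N, if the wrist force passes 120 N, or if a joint passes its speed limit or range.

## Working session

There is one attempt and no reset: what is moved stays moved. The work goes in short steps, Python scripts to look and compute and a tool call to move; the robot and the scene stay as the last step left them, time stands still between calls to the robot, and variables do not carry over. Pictures are saved under pics/ and viewed, at most 10 in all, crops included, and the job is handed in when it is done.

Besides the shell and the picture viewer there is one more tool, called after ">>>" as a command line: name --argument value ..., lists and objects as JSON in quotes. arm_command: Moves the arm, as the interface text tells. Its arguments: {"type":"object","properties":{"rows":{"type":"array"},"grip_force":{"type":"number"}},"required":["rows"]}

```bash
mkdir -p pics; python3 - <<'E'
from bench import r
import cv2,pickle
o=r.get_obs()
for k in o: print(k,o[k])
d={}
for n in("top","side"):
    f=r.grab_frame(n); d[n]=f
    cv2.imwrite(f"pics/{n}0.png",f["frame"][:,:,::-1]); print(n,f["K"],f["distortion"],f["world_from_camera"])
pickle.dump(d,open("f0.pkl","wb"))
E
```

```text
clock 0.0
joints [-1.34712566  0.4778163   0.02237769  1.55646945 -0.01148607  1.10926827
 -0.08310263]
qvel [ 0.00041534 -0.00091062 -0.00036601  0.00056694 -0.00062469  0.00024295
 -0.00093187]
tau [-4.60828005e-05 -5.96482444e+01  1.60791043e+00 -2.81189311e+01
  1.24675545e-02  9.46318090e-03  2.39109545e-05]
tcp_pos [0.21971551 0.63765072 0.24930795]
orientation [-5.18747974e-01 -3.09832795e+00  2.87066918e-03]
contact_force [-0.12162774 -0.16390006 -0.46737471]
moment [-0.00221935  0.01762842  0.02723378]
gripper_force 0.0
grip_width 0.08529768218130393
top [[368.89591474   0.         318.52248854]
 [  0.         368.89591474 201.48321945]
 [  0.           0.           1.        ]] [-0.02779366  0.          0.          0.          0.        ] [[ 1.89164094e-02 -9.98223311e-01  5.65012529e-02  4.54582936e-01]
 [-9.99819902e-01 -1.89724965e-02 -4.56373547e-04  1.28369568e-01]
 [ 1.52753254e-03 -5.64824442e-02 -9.98402424e-01  9.39775759e-01]
 [ 0.00000000e+00  0.00000000e+00  0.00000000e+00  1.00000000e+00]]
side [[422.64300468   0.         312.80541121]
 [  0.         422.64300468 200.67790817]
 [  0.           0.           1.        ]] [-0.09899994  0.          0.          0.          0.        ] [[-0.99920424  0.01805636 -0.03556471  0.52160636]
 [ 0.03985147  0.41493938 -0.90897589  0.87588736]
 [-0.0016556  -0.90966987 -0.41532876  0.4597904 ]
 [ 0.          0.          0.          1.        ]]
```

View pics/top0.png

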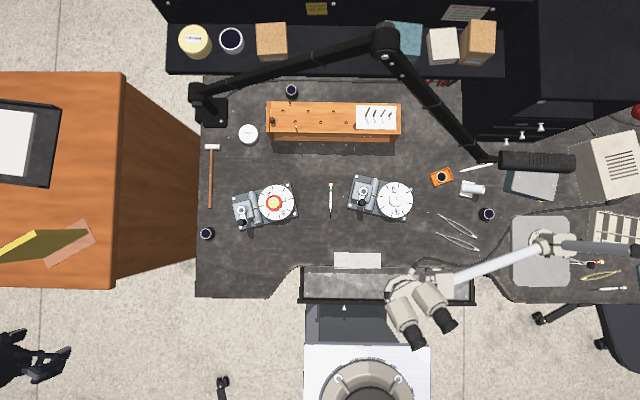

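View pics/side0.png

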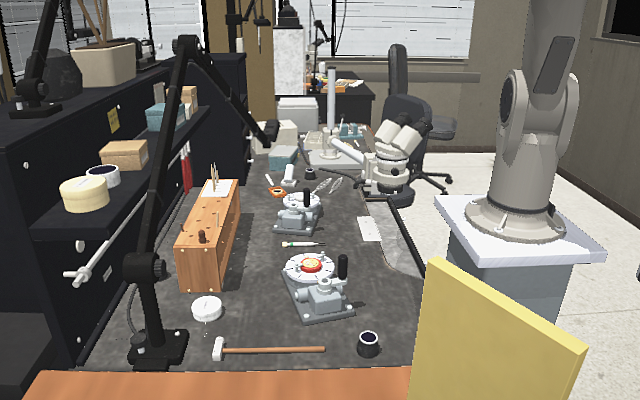

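The top view shows two tables: one at about (265,205) with a red/orange round item, and one at about (380,198) with a pale item. The side view shows black knobs at (343,267) and (307,198). I'll enlarge both tables to tell them apart.

```bash
python3 - <<'E'
import pickle,cv2,numpy as np
d=pickle.load(open("f0.pkl","rb"))
t=d["top"]["frame"][:,:,::-1];s=d["side"]["frame"][:,:,::-1]
a=cv2.resize(t[165:240,225:325],(400,300),interpolation=2);b=cv2.resize(t[165:240,335:435],(400,300),interpolation=2)
c=cv2.resize(s[235:325,265:385],(400,300),interpolation=2);e=cv2.resize(s[175:250,255:355],(400,300),interpolation=2)
cv2.imwrite("pics/crop1.png",np.vstack([np.hstack([a,b]),np.hstack([c,e])]))
E
```

```text
(no output)
```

View pics/crop1.png

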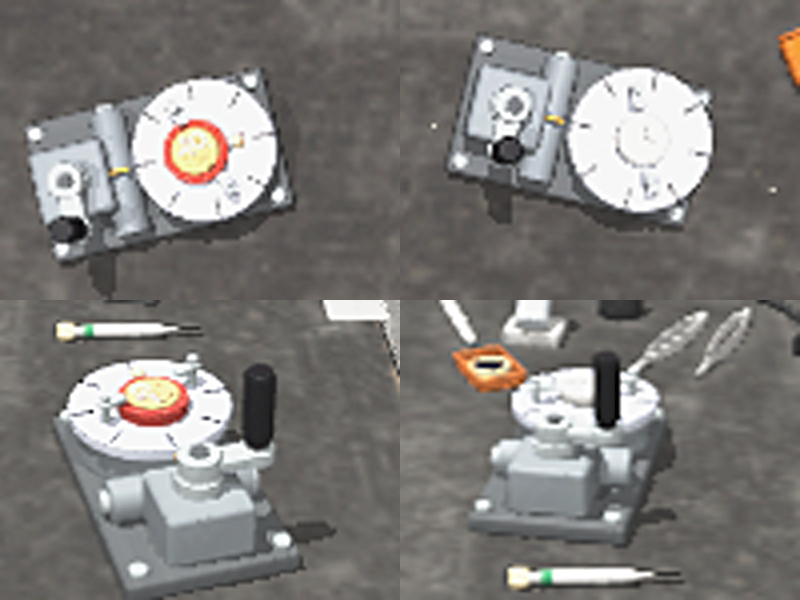

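The left table in the top view (red holder with gold movement, crown at right) is the job. Its knob is near top pixel (242,221) and side pixel (343,267). The right table carries the closed case and is the twin. Next I'll measure the job table.

```bash
cat > h.py <<'E'
import numpy as np,cv2
def rays(f,uv):
    p=cv2.undistortPoints(np.array(uv,float).reshape(-1,1,2),f["K"],f["distortion"]).reshape(-1,2)
    T=f["world_from_camera"]; return T[:3,3],np.c_[p,np.ones(len(p))]@T[:3,:3].T
def onz(f,uv,z):
    o,d=rays(f,uv); return o+d*((z-o[2])/d[:,2])[:,None]
def cloud(f,x0,x1,y0,y1):
    v,u=np.mgrid[y0:y1,x0:x1]; o,d=rays(f,np.c_[u.ravel(),v.ravel()])
    D=f["depth"][y0:y1,x0:x1].ravel(); c=f["frame"][y0:y1,x0:x1].reshape(-1,3).astype(int)
    return np.where(D[:,None]>0,o+d*D[:,None],np.nan),c,np.c_[u.ravel(),v.ravel()]
E
python3 - <<'E'
import pickle; from h import *
d=pickle.load(open("f0.pkl","rb"))
P,c,uv=cloud(d["side"],330,360,250,290)
m=(c.max(1)<45)&(P[:,2]>.055)
print("knob side",m.sum(),np.nanmedian(P[m],0),P[m].min(0),P[m].max(0),uv[m].mean(0),uv[m].min(0),uv[m].max(0))
P,c,uv2=cloud(d["top"],225,325,165,240)
k=(c.max(1)<40)&(P[:,2]>.08)
print("knob top",k.sum(),np.nanmedian(P[k],0),uv2[k].mean(0),onz(d["top"],[uv2[k].mean(0)],.1))
o1,d1=rays(d["side"],[uv[m].mean(0)]);
print("side ray z=.082",onz(d["side"],[uv[m].mean(0)],.082))
w=(c.min(1)>200)&(uv2[:,0]>256)
z=np.nanmedian(P[w][:,2]); 
img=np.zeros((400,640),np.uint8); q=uv2[w].astype(int); img[q[:,1],q[:,0]]=255
cs=max(cv2.findContours(img,0,2)[0],key=cv2.contourArea); e=cv2.fitEllipse(cv2.convexHull(cs)); print("plate",z,e,onz(d["top"],[e[0]],z))
print("hub",[ (zz,onz(d["top"],[(225+64/4,165+181/4)],zz)) for zz in(.06,.066)])
T=np.array([c_ for c_ in [0]])
E
```

```text
knob side 169 [0.45287426 0.31288333 0.08376523] [0.44500738 0.30739903 0.0638557 ] [0.4596242  0.31581223 0.10276788] [342.31360947 268.12426036] [338 257] [347 279]
knob top 14 [0.45213132 0.29899122 0.09460335] [243.42857143 222.14285714] [[0.45179322 0.29790387 0.1       ]]
side ray z=.082 [[0.45248677 0.31042092 0.082     ]]
plate 0.03898375723959374 ((275.6189880371094, 201.91702270507812), (35.12685012817383, 35.295711517333984), 72.82366180419922) [[0.50250335 0.23286467 0.03898376]]
hub [(0.06, array([[0.47989128, 0.31263827, 0.06      ]])), (0.066, array([[0.47971868, 0.31138157, 0.066     ]]))]
```

>>> arm_command --rows '[{"x":-0.0234,"y":-0.017,"fingers":0.2},{"x":-0.0234,"y":-0.017,"fingers":0.2},{"x":-0.0234,"y":-0.017,"fingers":0.2},{"x":-0.0234,"y":-0.017,"fingers":0.2},{"x":-0.0234,"y":-0.017,"fingers":0.2},{"x":-0.0234,"y":-0.017,"fingers":0.2},{"x":-0.0234,"y":-0.017,"fingers":0.2},{"x":-0.0234,"y":-0.017,"fingers":0.2},{"x":-0.0234,"y":-0.017,"fingers":0.2},{"x":-0.0234,"y":-0.017,"fingers":0.2}]' --grip_force 25

```text
validation failed for argument at $.ro...
```

>>> arm_command --rows '[{"x":-0.0234,"y":-0.017,"fingers":0.2},{"x":-0.0234,"y":-0.017,"fingers":0.2},{"x":-0.0234,"y":-0.017,"z":0.02,"fingers":0.2},{"x":-0.0234,"y":-0.017,"z":0.03,"fingers":0.2},{"z":0.03,"fingers":0.2},{"fingers":0.2},{"fingers":0.2}]'

```text
validation failed for argument at $.ro...
```

```bash
cat > st.py <<'E'
from bench import r; from h import *
o=r.get_obs(); R=cv2.Rodrigues(np.array(o["orientation"]))[0]
print(o["clock"],o["tcp_pos"],o["orientation"],o["contact_force"],o["grip_width"])
E
python3 - <<'E'
from st import *
print(R, R.T@(np.array([.4525,.3056,.088])-o["tcp_pos"]))
f=r.grab_frame("side")
cv2.imwrite("pics/s1.png",cv2.resize(f["frame"][175:325,240:440,::-1],(800,600),interpolation=2))
E
```

```text
0.1 [0.21972134 0.63772478 0.24943594] [-5.18747674e-01 -3.09831596e+00  2.49283984e-03] [-0.08985592 -0.78434454  0.49561356] 0.0851918958573596
[[-9.45463922e-01  3.25726581e-01 -4.09197291e-04]
 [ 3.25726818e-01  9.45462673e-01 -1.54064544e-03]
 [-1.14948408e-04 -1.58991121e-03 -9.99998729e-01]] [-0.32824721 -0.23793272  0.16185217]
```

View pics/s1.png

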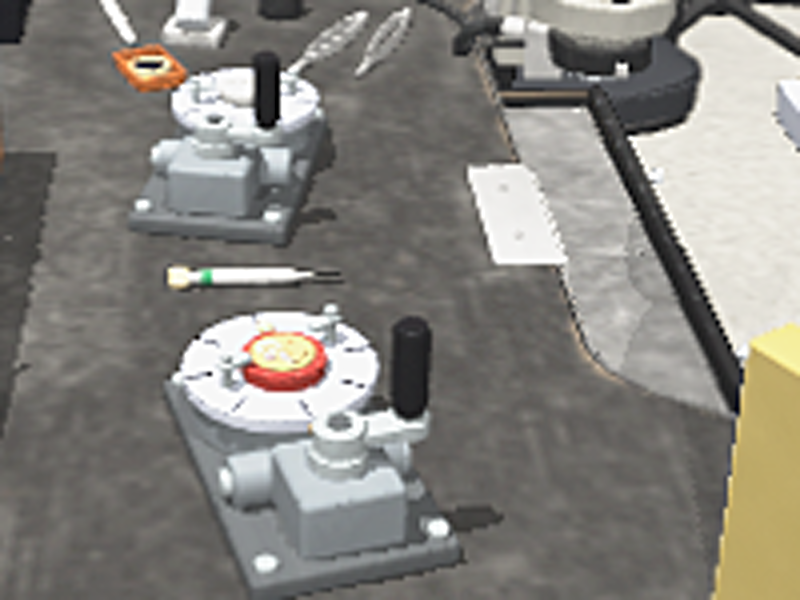

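Both moves were refused, so the arm hasn't moved. The picture shows the untouched job knob at crop (410,367). The rows probably need all seven numbers, so I'll send those.

>>> arm_command --rows '[{"fingers":0.2,"x":-0.0234,"y":-0.017,"z":0,"ax":0,"ay":0,"az":0},{"fingers":0.2,"x":-0.0234,"y":-0.017,"z":0,"ax":0,"ay":0,"az":0},{"fingers":0.2,"x":-0.0234,"y":-0.017,"z":0,"ax":0,"ay":0,"az":0},{"fingers":0.2,"x":-0.0234,"y":-0.017,"z":0,"ax":0,"ay":0,"az":0},{"fingers":0.2,"x":-0.0234,"y":-0.017,"z":0,"ax":0,"ay":0,"az":0},{"fingers":0.2,"x":-0.0234,"y":-0.017,"z":0,"ax":0,"ay":0,"az":0},{"fingers":0.2,"x":-0.0234,"y":-0.017,"z":0,"ax":0,"ay":0,"az":0},{"fingers":0.2,"x":-0.0234,"y":-0.017,"z":0,"ax":0,"ay":0,"az":0},{"fingers":0.2,"x":-0.0234,"y":-0.017,"z":0,"ax":0,"ay":0,"az":0},{"fingers":0.2,"x":-0.0234,"y":-0.017,"z":0,"ax":0,"ay":0,"az":0}]' --grip_force 25

```text
clock: 0.98
tcp_pos: [0.3862, 0.3998, 0.2501]
orientation: [-0.519, -3.098, 0.0]
contact_force: [-0.4, 0.4, -0.6]
grip_width: 0.0512
gripper_force: 0.0
```

>>> arm_command --rows '[{"fingers":0.2,"x":-0.0234,"y":-0.017,"z":0,"ax":0,"ay":0,"az":0},{"fingers":0.2,"x":-0.0234,"y":-0.017,"z":0,"ax":0,"ay":0,"az":0},{"fingers":0.2,"x":-0.0234,"y":-0.017,"z":0.02,"ax":0,"ay":0,"az":0},{"fingers":0.2,"x":-0.0234,"y":-0.017,"z":0.03,"ax":0,"ay":0,"az":0},{"fingers":0.2,"x":0,"y":0,"z":0.03,"ax":0,"ay":0,"az":0},{"fingers":0.2,"x":0,"y":0,"z":0,"ax":0,"ay":0,"az":0},{"fingers":0.2,"x":0,"y":0,"z":0,"ax":0,"ay":0,"az":0},{"fingers":0.2,"x":0,"y":0,"z":0,"ax":0,"ay":0,"az":0}]'

```text
clock: 1.65
tcp_pos: [0.452, 0.3081, 0.1715]
orientation: [0.516, 3.099, 0.002]
contact_force: [0.3, 0.9, 1.1]
grip_width: 0.0514
gripper_force: 0.0
```

```bash
python3 - <<'E'
from st import *
print(R.T@(np.array([.4525,.3056,.088])-o["tcp_pos"]))
f=r.grab_frame("side");g=r.grab_frame("top")
a=cv2.resize(f["frame"][175:325,265:415,::-1],(400,400),interpolation=2);b=cv2.resize(g["frame"][150:250,200:300,::-1],(400,400),interpolation=2)
cv2.imwrite("pics/s2.png",np.hstack([a,b]))
E
```

```text
1.65 [0.45200158 0.30806255 0.17152419] [5.16012470e-01 3.09851779e+00 2.23698728e-03] [0.34662931 0.92645114 1.06434209] 0.051402716781162205
[-0.00125611 -0.00229095  0.08352111]
```

View pics/s2.png

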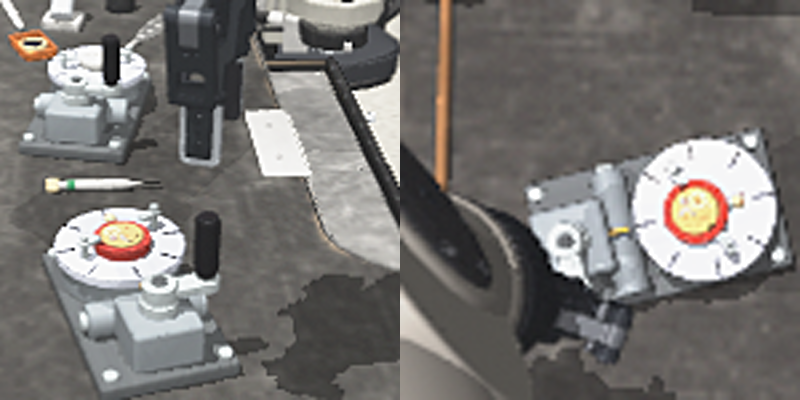

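The fingers (crop (200,160)) are right above the knob (207,240) in the side view. I'll go down around it.

>>> arm_command --rows '[{"fingers":0.2,"x":-0.001,"y":-0.002,"z":0.015,"ax":0,"ay":0,"az":0},{"fingers":0.2,"x":0,"y":0,"z":0.015,"ax":0,"ay":0,"az":0},{"fingers":0.2,"x":0,"y":0,"z":0.015,"ax":0,"ay":0,"az":0},{"fingers":0.2,"x":0,"y":0,"z":0.013,"ax":0,"ay":0,"az":0},{"fingers":0.2,"x":0,"y":0,"z":0.013,"ax":0,"ay":0,"az":0},{"fingers":0.2,"x":0,"y":0,"z":0.011,"ax":0,"ay":0,"az":0},{"fingers":0.2,"x":0,"y":0,"z":0,"ax":0,"ay":0,"az":0},{"fingers":0.2,"x":0,"y":0,"z":0,"ax":0,"ay":0,"az":0}]'

```text
clock: 2.42
tcp_pos: [0.4524, 0.3049, 0.0887]
orientation: [0.518, 3.099, 0.001]
contact_force: [0.1, 1.0, -0.3]
grip_width: 0.0509
gripper_force: 0.0
```

```bash
python3 - <<'E'
from st import *
f=r.grab_frame("side")
cv2.imwrite("pics/s3.png",cv2.resize(f["frame"][215:305,290:390,::-1],(600,540),interpolation=2))
E
```

```text
2.4167 [0.45236464 0.30487005 0.08873154] [5.17589957e-01 3.09858782e+00 5.19268030e-04] [ 0.06956977  1.01324491 -0.25495958] 0.05094059845655513
```

View pics/s3.png

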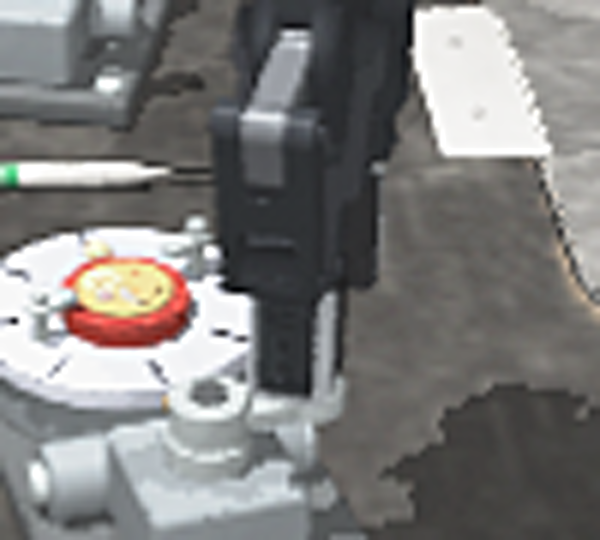

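The near finger stands just in front of the knob (crop (285,345)), clear of the crank arm. Closing.

>>> arm_command --rows '[{"fingers":-1,"x":0,"y":0,"z":0,"ax":0,"ay":0,"az":0},{"fingers":-1,"x":0,"y":0,"z":0,"ax":0,"ay":0,"az":0},{"fingers":-1,"x":0,"y":0,"z":0,"ax":0,"ay":0,"az":0},{"fingers":-1,"x":0,"y":0,"z":0,"ax":0,"ay":0,"az":0},{"fingers":-1,"x":0,"y":0,"z":0,"ax":0,"ay":0,"az":0},{"fingers":-1,"x":0,"y":0,"z":0,"ax":0,"ay":0,"az":0},{"fingers":-1,"x":0,"y":0,"z":0,"ax":0,"ay":0,"az":0},{"fingers":-1,"x":0,"y":0,"z":0,"ax":0,"ay":0,"az":0}]'

```text
clock: 3.13
tcp_pos: [0.4529, 0.3047, 0.0891]
orientation: [0.519, 3.098, 0.002]
contact_force: [-1.2, 0.1, 7.1]
grip_width: 0.0153
gripper_force: 26.4
```

```bash
python3 - <<'E'
from st import *
# clockwise circle: radius vector from axis to handle at table angle 180deg -> world angle 194.65
th0=np.deg2rad(194.65); n=30
th=th0-np.deg2rad(12)*np.arange(n+1)
p=.03*np.c_[np.cos(th),np.sin(th),0*th]
d=np.diff(p,axis=0)@R
for i in range(n): print(i,np.round(d[i]*1000,1)[:2])
E
```

```text
3.1333 [0.45291195 0.30473708 0.08906392] [5.18731904e-01 3.09753428e+00 2.04533656e-03] [-1.17999694  0.06264294  7.07991564] 0.015274058468228336
0 [2.9 5.6]
1 [1.7 6. ]
2 [0.4 6.3]
3 [-0.9  6.2]
4 [-2.2  5.9]
5 [-3.4  5.3]
6 [-4.4  4.5]
7 [-5.2  3.5]
8 [-5.8  2.3]
9 [-6.2  1.1]
10 [-6.3 -0.3]
11 [-6.1 -1.6]
12 [-5.6 -2.8]
13 [-4.9 -3.9]
14 [-4.  -4.8]
15 [-2.9 -5.6]
16 [-1.7 -6. ]
17 [-0.4 -6.3]
18 [ 0.9 -6.2]
19 [ 2.2 -5.9]
20 [ 3.4 -5.3]
21 [ 4.4 -4.5]
22 [ 5.2 -3.5]
23 [ 5.8 -2.3]
24 [ 6.2 -1.1]
25 [6.3 0.3]
26 [6.1 1.6]
27 [5.6 2.8]
28 [4.9 3.9]
29 [4.  4.8]
```

>>> arm_command --rows '[{"fingers":-1,"x":0.0029,"y":0.0056,"z":0,"ax":0,"ay":0,"az":0},{"fingers":-1,"x":0.0017,"y":0.006,"z":0,"ax":0,"ay":0,"az":0},{"fingers":-1,"x":0.0004,"y":0.0063,"z":0,"ax":0,"ay":0,"az":0},{"fingers":-1,"x":-0.0009,"y":0.0062,"z":0,"ax":0,"ay":0,"az":0},{"fingers":-1,"x":-0.0022,"y":0.0059,"z":0,"ax":0,"ay":0,"az":0}]'

```text
clock: 3.55
tcp_pos: [0.4592, 0.3348, 0.0891]
orientation: [-0.516, -3.097, -0.002]
contact_force: [-3.8, 1.6, 7.9]
grip_width: 0.0148
gripper_force: 26.6
```

>>> arm_command --rows '[{"fingers":-1,"x":-0.0034,"y":0.0053,"z":0,"ax":0,"ay":0,"az":0},{"fingers":-1,"x":-0.0044,"y":0.0045,"z":0,"ax":0,"ay":0,"az":0},{"fingers":-1,"x":-0.0052,"y":0.0035,"z":0,"ax":0,"ay":0,"az":0},{"fingers":-1,"x":-0.0058,"y":0.0023,"z":0,"ax":0,"ay":0,"az":0},{"fingers":-1,"x":-0.0062,"y":0.0011,"z":0,"ax":0,"ay":0,"az":0},{"fingers":-1,"x":-0.0063,"y":-0.0003,"z":0,"ax":0,"ay":0,"az":0},{"fingers":-1,"x":-0.0061,"y":-0.0016,"z":0,"ax":0,"ay":0,"az":0},{"fingers":-1,"x":-0.0056,"y":-0.0028,"z":0,"ax":0,"ay":0,"az":0},{"fingers":-1,"x":-0.0049,"y":-0.0039,"z":0,"ax":0,"ay":0,"az":0},{"fingers":-1,"x":-0.004,"y":-0.0048,"z":0,"ax":0,"ay":0,"az":0}]'

```text
clock: 4.38
tcp_pos: [0.5112, 0.3195, 0.089]
orientation: [0.519, 3.098, 0.001]
contact_force: [-3.3, 0.9, 8.4]
grip_width: 0.0147
gripper_force: 26.6
```

>>> arm_command --rows '[{"fingers":-1,"x":-0.0029,"y":-0.0056,"z":0,"ax":0,"ay":0,"az":0},{"fingers":-1,"x":-0.0017,"y":-0.006,"z":0,"ax":0,"ay":0,"az":0},{"fingers":-1,"x":-0.0004,"y":-0.0063,"z":0,"ax":0,"ay":0,"az":0},{"fingers":-1,"x":0.0009,"y":-0.0062,"z":0,"ax":0,"ay":0,"az":0},{"fingers":-1,"x":0.0022,"y":-0.0059,"z":0,"ax":0,"ay":0,"az":0},{"fingers":-1,"x":0.0034,"y":-0.0053,"z":0,"ax":0,"ay":0,"az":0},{"fingers":-1,"x":0.0044,"y":-0.0045,"z":0,"ax":0,"ay":0,"az":0},{"fingers":-1,"x":0.0052,"y":-0.0035,"z":0,"ax":0,"ay":0,"az":0},{"fingers":-1,"x":0.0058,"y":-0.0023,"z":0,"ax":0,"ay":0,"az":0},{"fingers":-1,"x":0.0062,"y":-0.0011,"z":0,"ax":0,"ay":0,"az":0}]'

```text
clock: 5.22
tcp_pos: [0.4745, 0.285, 0.0892]
orientation: [0.517, 3.096, 0.007]
contact_force: [2.9, 7.9, 0.4]
grip_width: 0.0153
gripper_force: 25.9
```

>>> arm_command --rows '[{"fingers":-1,"x":0.0063,"y":0.0003,"z":0,"ax":0,"ay":0,"az":0},{"fingers":-1,"x":0.0061,"y":0.0016,"z":0,"ax":0,"ay":0,"az":0},{"fingers":-1,"x":0.0056,"y":0.0028,"z":0,"ax":0,"ay":0,"az":0},{"fingers":-1,"x":0.0049,"y":0.0039,"z":0,"ax":0,"ay":0,"az":0},{"fingers":-1,"x":0.004,"y":0.0048,"z":0,"ax":0,"ay":0,"az":0}]'

```text
clock: 5.63
tcp_pos: [0.4532, 0.3038, 0.089]
orientation: [0.52, 3.097, -0.0]
contact_force: [1.7, -1.7, 9.2]
grip_width: 0.0147
gripper_force: 26.7
```

One turn has closed on the start point with small forces, so I'll make turn two.

>>> arm_command --rows '[{"fingers":-1,"x":0.0029,"y":0.0056,"z":0,"ax":0,"ay":0,"az":0},{"fingers":-1,"x":0.0017,"y":0.006,"z":0,"ax":0,"ay":0,"az":0},{"fingers":-1,"x":0.0004,"y":0.0063,"z":0,"ax":0,"ay":0,"az":0},{"fingers":-1,"x":-0.0009,"y":0.0062,"z":0,"ax":0,"ay":0,"az":0},{"fingers":-1,"x":-0.0022,"y":0.0059,"z":0,"ax":0,"ay":0,"az":0},{"fingers":-1,"x":-0.0034,"y":0.0053,"z":0,"ax":0,"ay":0,"az":0},{"fingers":-1,"x":-0.0044,"y":0.0045,"z":0,"ax":0,"ay":0,"az":0},{"fingers":-1,"x":-0.0052,"y":0.0035,"z":0,"ax":0,"ay":0,"az":0},{"fingers":-1,"x":-0.0058,"y":0.0023,"z":0,"ax":0,"ay":0,"az":0},{"fingers":-1,"x":-0.0062,"y":0.0011,"z":0,"ax":0,"ay":0,"az":0}]'

```text
clock: 6.47
tcp_pos: [0.4893, 0.3434, 0.0891]
orientation: [-0.516, -3.099, -0.005]
contact_force: [-0.6, 3.3, 6.6]
grip_width: 0.0151
gripper_force: 26.5
```

>>> arm_command --rows '[{"fingers":-1,"x":-0.0063,"y":-0.0003,"z":0,"ax":0,"ay":0,"az":0},{"fingers":-1,"x":-0.0061,"y":-0.0016,"z":0,"ax":0,"ay":0,"az":0},{"fingers":-1,"x":-0.0056,"y":-0.0028,"z":0,"ax":0,"ay":0,"az":0},{"fingers":-1,"x":-0.0049,"y":-0.0039,"z":0,"ax":0,"ay":0,"az":0},{"fingers":-1,"x":-0.004,"y":-0.0048,"z":0,"ax":0,"ay":0,"az":0},{"fingers":-1,"x":-0.0029,"y":-0.0056,"z":0,"ax":0,"ay":0,"az":0},{"fingers":-1,"x":-0.0017,"y":-0.006,"z":0,"ax":0,"ay":0,"az":0},{"fingers":-1,"x":-0.0004,"y":-0.0063,"z":0,"ax":0,"ay":0,"az":0},{"fingers":-1,"x":0.0009,"y":-0.0062,"z":0,"ax":0,"ay":0,"az":0},{"fingers":-1,"x":0.0022,"y":-0.0059,"z":0,"ax":0,"ay":0,"az":0}]'

```text
clock: 7.3
tcp_pos: [0.5016, 0.292, 0.089]
orientation: [-0.517, -3.097, -0.003]
contact_force: [-4.0, 5.9, 8.0]
grip_width: 0.0148
gripper_force: 26.6
```

>>> arm_command --rows '[{"fingers":-1,"x":0.0034,"y":-0.0053,"z":0,"ax":0,"ay":0,"az":0},{"fingers":-1,"x":0.0044,"y":-0.0045,"z":0,"ax":0,"ay":0,"az":0},{"fingers":-1,"x":0.0052,"y":-0.0035,"z":0,"ax":0,"ay":0,"az":0},{"fingers":-1,"x":0.0058,"y":-0.0023,"z":0,"ax":0,"ay":0,"az":0},{"fingers":-1,"x":0.0062,"y":-0.0011,"z":0,"ax":0,"ay":0,"az":0},{"fingers":-1,"x":0.0063,"y":0.0003,"z":0,"ax":0,"ay":0,"az":0},{"fingers":-1,"x":0.0061,"y":0.0016,"z":0,"ax":0,"ay":0,"az":0},{"fingers":-1,"x":0.0056,"y":0.0028,"z":0,"ax":0,"ay":0,"az":0},{"fingers":-1,"x":0.0049,"y":0.0039,"z":0,"ax":0,"ay":0,"az":0},{"fingers":-1,"x":0.004,"y":0.0048,"z":0,"ax":0,"ay":0,"az":0}]'

```text
clock: 8.13
tcp_pos: [0.4531, 0.304, 0.089]
orientation: [0.52, 3.097, 0.0]
contact_force: [2.0, -1.2, 10.2]
grip_width: 0.0155
gripper_force: 26.7
```

```bash
python3 - <<'E'
from st import *
print("drift tool",R.T@(np.array([.4529,.3047,.089])-o["tcp_pos"]))
E
```

```text
8.1333 [0.45305824 0.30402497 0.0889863 ] [5.20117053e-01 3.09701775e+00 5.07141417e-05] [ 2.0395597  -1.24347012 10.18745201] 0.015471807532317448
drift tool [ 3.70053601e-04  5.86307597e-04 -1.40049682e-05]
```

Turn two closed to within 0.7 mm. Turn three, then a short settle.

>>> arm_command --rows '[{"fingers":-1,"x":0.0029,"y":0.0056,"z":0,"ax":0,"ay":0,"az":0},{"fingers":-1,"x":0.0017,"y":0.006,"z":0,"ax":0,"ay":0,"az":0},{"fingers":-1,"x":0.0004,"y":0.0063,"z":0,"ax":0,"ay":0,"az":0},{"fingers":-1,"x":-0.0009,"y":0.0062,"z":0,"ax":0,"ay":0,"az":0},{"fingers":-1,"x":-0.0022,"y":0.0059,"z":0,"ax":0,"ay":0,"az":0},{"fingers":-1,"x":-0.0034,"y":0.0053,"z":0,"ax":0,"ay":0,"az":0},{"fingers":-1,"x":-0.0044,"y":0.0045,"z":0,"ax":0,"ay":0,"az":0},{"fingers":-1,"x":-0.0052,"y":0.0035,"z":0,"ax":0,"ay":0,"az":0},{"fingers":-1,"x":-0.0058,"y":0.0023,"z":0,"ax":0,"ay":0,"az":0},{"fingers":-1,"x":-0.0062,"y":0.0011,"z":0,"ax":0,"ay":0,"az":0}]'

```text
clock: 8.97
tcp_pos: [0.489, 0.3435, 0.0891]
orientation: [-0.516, -3.098, -0.004]
contact_force: [-0.6, 4.7, 9.0]
grip_width: 0.0149
gripper_force: 26.6
```

>>> arm_command --rows '[{"fingers":-1,"x":-0.0063,"y":-0.0003,"z":0,"ax":0,"ay":0,"az":0},{"fingers":-1,"x":-0.0061,"y":-0.0016,"z":0,"ax":0,"ay":0,"az":0},{"fingers":-1,"x":-0.0056,"y":-0.0028,"z":0,"ax":0,"ay":0,"az":0},{"fingers":-1,"x":-0.0049,"y":-0.0039,"z":0,"ax":0,"ay":0,"az":0},{"fingers":-1,"x":-0.004,"y":-0.0048,"z":0,"ax":0,"ay":0,"az":0},{"fingers":-1,"x":-0.0029,"y":-0.0056,"z":0,"ax":0,"ay":0,"az":0},{"fingers":-1,"x":-0.0017,"y":-0.006,"z":0,"ax":0,"ay":0,"az":0},{"fingers":-1,"x":-0.0004,"y":-0.0063,"z":0,"ax":0,"ay":0,"az":0},{"fingers":-1,"x":0.0009,"y":-0.0062,"z":0,"ax":0,"ay":0,"az":0},{"fingers":-1,"x":0.0022,"y":-0.0059,"z":0,"ax":0,"ay":0,"az":0}]'

```text
clock: 9.8
tcp_pos: [0.5015, 0.2919, 0.089]
orientation: [-0.518, -3.097, -0.003]
contact_force: [-3.3, 5.3, 8.6]
grip_width: 0.015
gripper_force: 26.7
```

>>> arm_command --rows '[{"fingers":-1,"x":0.0034,"y":-0.0053,"z":0,"ax":0,"ay":0,"az":0},{"fingers":-1,"x":0.0044,"y":-0.0045,"z":0,"ax":0,"ay":0,"az":0},{"fingers":-1,"x":0.0052,"y":-0.0035,"z":0,"ax":0,"ay":0,"az":0},{"fingers":-1,"x":0.0058,"y":-0.0023,"z":0,"ax":0,"ay":0,"az":0},{"fingers":-1,"x":0.0062,"y":-0.0011,"z":0,"ax":0,"ay":0,"az":0},{"fingers":-1,"x":0.0063,"y":0.0003,"z":0,"ax":0,"ay":0,"az":0},{"fingers":-1,"x":0.0061,"y":0.0016,"z":0,"ax":0,"ay":0,"az":0},{"fingers":-1,"x":0.0056,"y":0.0028,"z":0,"ax":0,"ay":0,"az":0},{"fingers":-1,"x":0.0049,"y":0.0039,"z":0,"ax":0,"ay":0,"az":0},{"fingers":-1,"x":0.004,"y":0.0048,"z":0,"ax":0,"ay":0,"az":0}]'

```text
clock: 10.63
tcp_pos: [0.453, 0.3041, 0.089]
orientation: [0.52, 3.097, 0.0]
contact_force: [2.9, -1.0, 9.7]
grip_width: 0.0149
gripper_force: 26.7
```

>>> arm_command --rows '[{"fingers":-1,"x":0,"y":0,"z":0,"ax":0,"ay":0,"az":0},{"fingers":-1,"x":0,"y":0,"z":0,"ax":0,"ay":0,"az":0},{"fingers":-1,"x":0,"y":0,"z":0,"ax":0,"ay":0,"az":0}]'

```text
clock: 10.88
tcp_pos: [0.4528, 0.3049, 0.089]
orientation: [0.519, 3.098, 0.002]
contact_force: [0.8, 2.3, 9.2]
grip_width: 0.0151
gripper_force: 26.7
```

```bash
python3 - <<'E'
from st import *
print("drift tool",R.T@(np.array([.4529,.3047,.089])-o["tcp_pos"]))
E
```

```text
10.8833 [0.45281453 0.30487259 0.08901675] [5.18791754e-01 3.09772600e+00 1.53636698e-03] [0.75696305 2.30214018 9.18131528] 0.015094748014772738
drift tool [-1.37031658e-04 -1.35346649e-04  1.66791290e-05]
```

It is back on the start within 0.2 mm. Let go, rise and clear the view.

>>> arm_command --rows '[{"fingers":0.2,"x":0,"y":0,"z":0,"ax":0,"ay":0,"az":0},{"fingers":0.2,"x":0,"y":0,"z":0,"ax":0,"ay":0,"az":0},{"fingers":0.2,"x":0,"y":0,"z":0,"ax":0,"ay":0,"az":0},{"fingers":0.2,"x":0,"y":0,"z":0,"ax":0,"ay":0,"az":0},{"fingers":0.2,"x":0,"y":0,"z":0,"ax":0,"ay":0,"az":0},{"fingers":0.2,"x":0,"y":0,"z":0,"ax":0,"ay":0,"az":0}]'

```text
clock: 11.38
tcp_pos: [0.452, 0.3039, 0.088]
orientation: [-0.519, -3.098, 0.001]
contact_force: [-0.2, -0.1, 0.7]
grip_width: 0.0517
gripper_force: 0.0
```

>>> arm_command --rows '[{"fingers":0.2,"x":0,"y":0,"z":-0.01,"ax":0,"ay":0,"az":0},{"fingers":0.2,"x":0,"y":0,"z":-0.02,"ax":0,"ay":0,"az":0},{"fingers":0.2,"x":0,"y":0,"z":-0.03,"ax":0,"ay":0,"az":0},{"fingers":0.2,"x":0,"y":0,"z":-0.03,"ax":0,"ay":0,"az":0},{"fingers":0.2,"x":0,"y":0,"z":-0.03,"ax":0,"ay":0,"az":0},{"fingers":0.2,"x":0,"y":0,"z":-0.03,"ax":0,"ay":0,"az":0},{"fingers":0.2,"x":0.01,"y":0.0075,"z":-0.01,"ax":0,"ay":0,"az":0},{"fingers":0.2,"x":0.0234,"y":0.017,"z":0,"ax":0,"ay":0,"az":0},{"fingers":0.2,"x":0.0234,"y":0.017,"z":0,"ax":0,"ay":0,"az":0},{"fingers":0.2,"x":0.0234,"y":0.017,"z":0,"ax":0,"ay":0,"az":0}]'

```text
clock: 12.22
tcp_pos: [0.3952, 0.3862, 0.2497]
orientation: [0.521, 3.097, 0.002]
contact_force: [0.2, 0.5, -0.2]
grip_width: 0.0512
gripper_force: 0.0
```

>>> arm_command --rows '[{"fingers":0.2,"x":0.0234,"y":0.017,"z":0,"ax":0,"ay":0,"az":0},{"fingers":0.2,"x":0.0234,"y":0.017,"z":0,"ax":0,"ay":0,"az":0},{"fingers":0.2,"x":0.0234,"y":0.017,"z":0,"ax":0,"ay":0,"az":0},{"fingers":0.2,"x":0.0234,"y":0.017,"z":0,"ax":0,"ay":0,"az":0},{"fingers":0.2,"x":0.0234,"y":0.017,"z":0,"ax":0,"ay":0,"az":0},{"fingers":0.2,"x":0.0234,"y":0.017,"z":0,"ax":0,"ay":0,"az":0},{"fingers":0.2,"x":0.0234,"y":0.017,"z":0,"ax":0,"ay":0,"az":0},{"fingers":0.2,"x":0,"y":0,"z":0,"ax":0,"ay":0,"az":0}]'

```text
clock: 12.88
tcp_pos: [0.2735, 0.5566, 0.2489]
orientation: [-0.506, -3.097, -0.004]
contact_force: [-0.6, 1.1, -0.1]
grip_width: 0.0512
gripper_force: 0.0
```

```bash
python3 - <<'E'
from st import *
import pickle
d=pickle.load(open("f0.pkl","rb"))
n={k:r.grab_frame(k) for k in("side","top")}
for D in(d,n):
    for k,b,dz in(("side",(330,360,250,290),.055),("top",(232,252,212,232),-1)):
        P,c,uv=cloud(D[k],*b); m=(c.max(1)<45)&(P[:,2]>dz); print(k,m.sum(),uv[m].mean(0),np.nanmedian(P[m],0))
C=lambda D:[cv2.resize(D["top"]["frame"][165:240,225:325,::-1],(400,300),interpolation=2),cv2.resize(D["side"]["frame"][175:325,250:400,::-1],(300,300),interpolation=2)]
cv2.imwrite("pics/end.png",np.vstack([np.hstack(C(d)),np.hstack(C(n))]))
E
```

```text
12.8833 [0.27353898 0.5566293  0.24891268] [-0.50552636 -3.09746785 -0.00423676] [-0.58008722  1.10596518 -0.11822801] 0.05120403990066477
side 169 [342.31360947 268.12426036] [0.45287426 0.31288333 0.08376523]
top 20 [243.6 222. ] [0.45213132 0.2991327  0.09448631]
side 169 [341.90532544 267.55029586] [0.45326105 0.31074718 0.08319601]
top 20 [243.95 221.25] [0.45443629 0.29708632 0.09760698]
```

View pics/end.png

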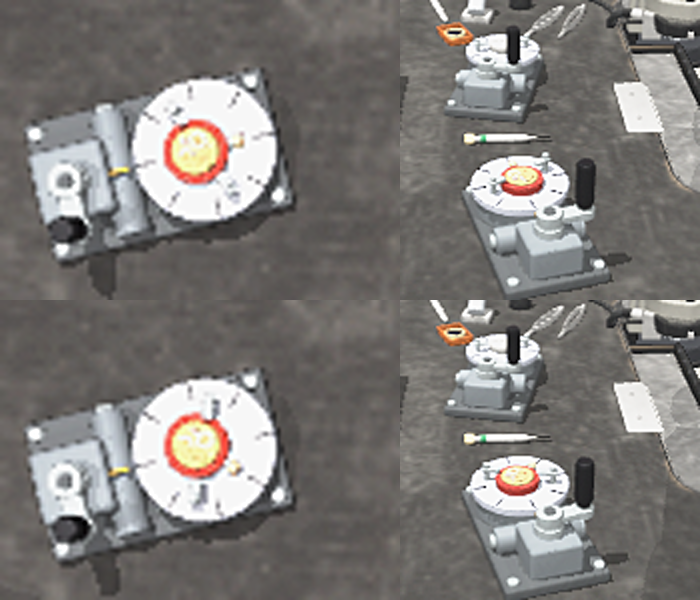

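The plate advanced one division clockwise and the twin is untouched. The knob, though, sits about 2 mm (4°) short of its parked place: the side centroid moved from (342.3,268.1) to (341.9,267.6). It was nudged when I first gripped it. There is plenty of time, so I'll regrip and move it that 2 mm clockwise.

>>> arm_command --rows '[{"fingers":0.2,"x":-0.0234,"y":-0.017,"z":0,"ax":0,"ay":0,"az":0},{"fingers":0.2,"x":-0.0234,"y":-0.017,"z":0,"ax":0,"ay":0,"az":0},{"fingers":0.2,"x":-0.0234,"y":-0.017,"z":0,"ax":0,"ay":0,"az":0},{"fingers":0.2,"x":-0.0234,"y":-0.017,"z":0,"ax":0,"ay":0,"az":0},{"fingers":0.2,"x":-0.0234,"y":-0.017,"z":0,"ax":0,"ay":0,"az":0},{"fingers":0.2,"x":-0.0234,"y":-0.017,"z":0,"ax":0,"ay":0,"az":0},{"fingers":0.2,"x":-0.0234,"y":-0.017,"z":0,"ax":0,"ay":0,"az":0},{"fingers":0.2,"x":-0.0234,"y":-0.017,"z":0,"ax":0,"ay":0,"az":0},{"fingers":0.2,"x":-0.0234,"y":-0.017,"z":0,"ax":0,"ay":0,"az":0},{"fingers":0.2,"x":-0.0234,"y":-0.017,"z":0,"ax":0,"ay":0,"az":0}]'

```text
clock: 13.82
tcp_pos: [0.4466, 0.3114, 0.2489]
orientation: [0.523, 3.097, -0.0]
contact_force: [-0.1, 0.4, -1.1]
grip_width: 0.0511
gripper_force: 0.0
```

>>> arm_command --rows '[{"fingers":0.2,"x":-0.01,"y":-0.007,"z":0.02,"ax":0,"ay":0,"az":0},{"fingers":0.2,"x":0,"y":0,"z":0.03,"ax":0,"ay":0,"az":0},{"fingers":0.2,"x":0,"y":0,"z":0.03,"ax":0,"ay":0,"az":0},{"fingers":0.2,"x":0,"y":0,"z":0,"ax":0,"ay":0,"az":0},{"fingers":0.2,"x":0,"y":0,"z":0,"ax":0,"ay":0,"az":0}]'

```text
clock: 14.23
tcp_pos: [0.4522, 0.3028, 0.1679]
orientation: [-0.521, -3.096, 0.004]
contact_force: [0.1, 0.1, 0.5]
grip_width: 0.051
gripper_force: 0.0
```

```bash
python3 - <<'E'
from st import *
print(R.T@(np.array([.4528,.3048,.089])-o["tcp_pos"]))
E
```

```text
14.2333 [0.45223533 0.30283325 0.16794846] [-0.52141053 -3.09627108  0.00443925] [0.08344109 0.06207698 0.50016246] 0.05095414424590532
[1.35612322e-05 2.28593219e-03 7.89418858e-02]
```

>>> arm_command --rows '[{"fingers":0.2,"x":0,"y":0.002,"z":0.015,"ax":0,"ay":0,"az":0},{"fingers":0.2,"x":0,"y":0,"z":0.015,"ax":0,"ay":0,"az":0},{"fingers":0.2,"x":0,"y":0,"z":0.015,"ax":0,"ay":0,"az":0},{"fingers":0.2,"x":0,"y":0,"z":0.013,"ax":0,"ay":0,"az":0},{"fingers":0.2,"x":0,"y":0,"z":0.013,"ax":0,"ay":0,"az":0},{"fingers":0.2,"x":0,"y":0,"z":0.008,"ax":0,"ay":0,"az":0},{"fingers":0.2,"x":0,"y":0,"z":0,"ax":0,"ay":0,"az":0},{"fingers":0.2,"x":0,"y":0,"z":0,"ax":0,"ay":0,"az":0}]'

```text
clock: 14.9
tcp_pos: [0.4539, 0.3069, 0.0905]
orientation: [0.519, 3.097, 0.002]
contact_force: [-0.1, 0.9, -0.2]
grip_width: 0.0511
gripper_force: 0.0
```

>>> arm_command --rows '[{"fingers":-1,"x":0,"y":0,"z":0,"ax":0,"ay":0,"az":0},{"fingers":-1,"x":0,"y":0,"z":0,"ax":0,"ay":0,"az":0},{"fingers":-1,"x":0,"y":0,"z":0,"ax":0,"ay":0,"az":0},{"fingers":-1,"x":0,"y":0,"z":0,"ax":0,"ay":0,"az":0},{"fingers":-1,"x":0,"y":0,"z":0,"ax":0,"ay":0,"az":0},{"fingers":-1,"x":0,"y":0,"z":0,"ax":0,"ay":0,"az":0},{"fingers":-1,"x":0,"y":0,"z":0,"ax":0,"ay":0,"az":0}]'

```text
clock: 15.48
tcp_pos: [0.4535, 0.3068, 0.0902]
orientation: [0.519, 3.098, 0.001]
contact_force: [-0.7, -1.8, 6.2]
grip_width: 0.0151
gripper_force: 27.3
```

Closing has already carried it 2 mm along (y 0.3049 to 0.3068). Release, rise and check.

>>> arm_command --rows '[{"fingers":0.2,"x":0,"y":0,"z":0,"ax":0,"ay":0,"az":0},{"fingers":0.2,"x":0,"y":0,"z":0,"ax":0,"ay":0,"az":0},{"fingers":0.2,"x":0,"y":0,"z":0,"ax":0,"ay":0,"az":0},{"fingers":0.2,"x":0,"y":0,"z":0,"ax":0,"ay":0,"az":0},{"fingers":0.2,"x":0,"y":0,"z":0,"ax":0,"ay":0,"az":0},{"fingers":0.2,"x":0,"y":0,"z":-0.02,"ax":0,"ay":0,"az":0},{"fingers":0.2,"x":0,"y":0,"z":-0.03,"ax":0,"ay":0,"az":0},{"fingers":0.2,"x":0,"y":0,"z":-0.03,"ax":0,"ay":0,"az":0},{"fingers":0.2,"x":0,"y":0,"z":-0.03,"ax":0,"ay":0,"az":0},{"fingers":0.2,"x":0,"y":0,"z":-0.03,"ax":0,"ay":0,"az":0}]'

```text
clock: 16.32
tcp_pos: [0.4529, 0.3063, 0.2306]
orientation: [-0.519, -3.098, 0.001]
contact_force: [0.1, 0.4, -0.9]
grip_width: 0.0514
gripper_force: 0.0
```

>>> arm_command --rows '[{"fingers":0.2,"x":0.0234,"y":0.017,"z":0,"ax":0,"ay":0,"az":0},{"fingers":0.2,"x":0.0234,"y":0.017,"z":0,"ax":0,"ay":0,"az":0},{"fingers":0.2,"x":0.0234,"y":0.017,"z":0,"ax":0,"ay":0,"az":0},{"fingers":0.2,"x":0.0234,"y":0.017,"z":0,"ax":0,"ay":0,"az":0},{"fingers":0.2,"x":0.0234,"y":0.017,"z":0,"ax":0,"ay":0,"az":0},{"fingers":0.2,"x":0.0234,"y":0.017,"z":0,"ax":0,"ay":0,"az":0},{"fingers":0.2,"x":0.0234,"y":0.017,"z":0,"ax":0,"ay":0,"az":0},{"fingers":0.2,"x":0.0234,"y":0.017,"z":0,"ax":0,"ay":0,"az":0},{"fingers":0.2,"x":0.0234,"y":0.017,"z":0,"ax":0,"ay":0,"az":0},{"fingers":0.2,"x":0,"y":0,"z":0,"ax":0,"ay":0,"az":0}]'

```text
clock: 17.15
tcp_pos: [0.2981, 0.5253, 0.2291]
orientation: [-0.505, -3.098, -0.004]
contact_force: [-1.5, 0.7, 0.5]
grip_width: 0.0519
gripper_force: 0.0
```

```bash
python3 - <<'E'
from st import *
import pickle
d=pickle.load(open("f0.pkl","rb"))
n={k:r.grab_frame(k) for k in("side","top")}
for D in(d,n):
    for k,b,dz in(("side",(330,360,250,290),.055),("top",(232,252,212,232),-1)):
        P,c,uv=cloud(D[k],*b); m=(c.max(1)<45)&(P[:,2]>dz); print(k,m.sum(),uv[m].mean(0),np.nanmedian(P[m],0))
E
```

```text
17.15 [0.29811957 0.52528447 0.22906452] [-0.50508144 -3.09751702 -0.00378971] [-1.46247666  0.67371537  0.53333797] 0.05185348445247009
side 169 [342.31360947 268.12426036] [0.45287426 0.31288333 0.08376523]
top 20 [243.6 222. ] [0.45213132 0.2991327  0.09448631]
side 166 [342.42771084 268.45180723] [0.45290011 0.3131634  0.08279891]
top 20 [243.1 222.4] [0.45211614 0.29949284 0.09441713]
```

The knob is back within about 1 mm of where it was parked (side centroid (342.4,268.5) against (342.3,268.1)), and the arm is clear. Handing in.

```bash
python3 -c "
from bench import r
print(r.hand_in())"
```

```text
the job is handed in; nothing more can be done
None
```

I turned the watch-movement table's crank three full turns clockwise, which moved its faceplate one division, and let go with the handle within about 1 mm of where it was parked; the twin's crank was not touched, and I handed the job in at about 17 s (no verdict was returned).

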